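# Set out the bench for edge-dyeing a heel block

## Task

Set the bench out for dyeing the heel block's edges: stand every brown dye bottle (yellow cap) upright inside the steel drip tray, both those in the crowded rack and any that have fallen into the corners of the scrap bin, and push the stacked-leather heel block square and flush into the corner of the wooden fence. Leave the other bottles standing in their places in the rack and the spool of thread beside it where it is.

Things in the scene. Friction and masses are not known exactly. Their poses are not given: they have to be found in the camera images.
- brown1_mid (a point): Brown square dye bottle 40 x 40 mm, 80 mm to the shoulder, 112 mm with its round 36 mm cap, 0.13 kg; brown body, YELLOW cap. May be absent. Starts upright in one of the rack's cells. Point: on its axis half-way up (56 mm from the base); z axis from base to cap, x and y square to the flat sides.
- brown2_mid (a point): Brown square dye bottle 40 x 40 mm, 80 mm to the shoulder, 112 mm with its round 36 mm cap, 0.13 kg; brown body, YELLOW cap. May be absent. Starts upright in one of the rack's cells. Point: on its axis half-way up (56 mm from the base); z axis from base to cap, x and y square to the flat sides.
- brown3_mid (a point): Brown square dye bottle 40 x 40 mm, 80 mm to the shoulder, 112 mm with its round 36 mm cap, 0.13 kg; brown body, YELLOW cap. May be absent. Starts upright in one of the rack's cells. Point: on its axis half-way up (56 mm from the base); z axis from base to cap, x and y square to the flat sides.
- brown4_mid (a point): Brown square dye bottle 40 x 40 mm, 80 mm to the shoulder, 112 mm with its round 36 mm cap, 0.13 kg; brown body, YELLOW cap. May be absent. Starts upright in one of the rack's cells. Point: on its axis half-way up (56 mm from the base); z axis from base to cap, x and y square to the flat sides.
- fallen1_mid (a point): Brown square dye bottle 40 x 40 mm, 80 mm to the shoulder, 112 mm with its round 36 mm cap, 0.13 kg; YELLOW cap. May be absent. Starts lying on a flat side in the bin's (+x,+y) corner, base wedged against both walls, cap towards the bin's middle, 35 degrees off the long wall: finger room on both sides only near the cap. Point: on its axis half-way up (56 mm from the base); z axis from base to cap, x and y square to the flat sides.
- fallen2_mid (a point): Brown square dye bottle 40 x 40 mm, 80 mm to the shoulder, 112 mm with its round 36 mm cap, 0.13 kg; YELLOW cap. May be absent. Starts lying on a flat side in the bin's (-x,-y) corner, base wedged against both walls, cap towards the bin's middle, 35 degrees off the long wall: finger room on both sides only near the cap. Point: on its axis half-way up (56 mm from the base); z axis from base to cap, x and y square to the flat sides.
- black1_mid (a point): Another square dye bottle 40 x 40 mm, 80 mm to the shoulder, 112 mm with its round 36 mm cap, 0.13 kg; black body, black cap. It stands in a cell of the rack and stays there. Point: on its axis half-way up (56 mm from the base); z axis from base to cap, x and y square to the flat sides.
- navy1_mid (a point): Another square dye bottle 40 x 40 mm, 80 mm to the shoulder, 112 mm with its round 36 mm cap, 0.13 kg; navy body, blue cap. It stands in a cell of the rack and stays there. Point: on its axis half-way up (56 mm from the base); z axis from base to cap, x and y square to the flat sides.
- neutral1_mid (a point): Another square dye bottle 40 x 40 mm, 80 mm to the shoulder, 112 mm with its round 36 mm cap, 0.13 kg; off-white body, white cap. It stands in a cell of the rack and stays there. Point: on its axis half-way up (56 mm from the base); z axis from base to cap, x and y square to the flat sides.
- red1_mid (a point): Another square dye bottle 40 x 40 mm, 80 mm to the shoulder, 112 mm with its round 36 mm cap, 0.13 kg; dark red body, red cap. It stands in a cell of the rack and stays there. Point: on its axis half-way up (56 mm from the base); z axis from base to cap, x and y square to the flat sides.
- rack: Fixed wooden rack, 156 (x) x 206 (y) mm. Origin: centre of underside, z up. Rows at x = -39 and +39 mm, four cells each at y = -72, -24, 24, 72; floors 10, cell walls 36, end boards 55 mm up. Bottles stand square to it, 8 mm apart along a row; the lane between rows is 38 mm, outside is open: fingers fit only on a bottle's -x and +x sides. Lift straight up (2.5 mm play).
- bin: Grey plastic scrap bin, fixed, 228 (x) x 268 (y) mm outside, walls 4 mm thick and 45 mm high, floor 4 mm thick. Origin: centre of its underside, z up. Fallen bottles lie in its (+x,+y) and/or (-x,-y) corners; two worn rubber heels (60 mm, 12 mm thick) lie in the other two corners and do not matter.
- tray: Shallow steel drip tray, fixed, 130 (x) x 330 (y) mm outside, rim 4 mm thick and 14 mm high, floor 4 mm thick. Origin: centre of its underside, z up. It starts empty.
- fence: Fixed corner fence of two dark wooden battens, 20 mm wide, 22 mm high, beside a flat green mat. Origin: inner corner at bench height, z up. One batten lies along y on the +x side (inner face x = 0, y from -210 to 20 mm), the other along x on the +y side (inner face y = 0, x from -170 to 0). The work goes at negative x and y.
- block_mid (a point): Loose heel-block blank of stacked leather, tan and brown layers, 65 (x) x 130 (y) x 30 (z) mm, 0.3 kg, lying flat; 1 to 5 N slides it. Point: its centre, 15 mm above the bench. Its +x long side belongs on the fence's +x batten, its +y end on the +y batten. Starts a few cm off both, up to 0.3 rad askew.
- spool1: Thread spool, 52 mm across, 78 mm tall, standing between the rack and the fence, to be left alone. Origin: centre of its underside.

How it is judged (in metres and radians):
At the end, for the whole second after the job is handed in: Every brown bottle that is present stands upright (within 0.1 rad) on the drip tray's floor, wholly inside the rim; the heel block lies flat with both faces within 4 mm of the battens and within 0.05 rad of square; the other bottles stand in their cells within 15 mm of where they were (x of brown1_mid in the frame of tray between -0.046 and 0.046 m and y of brown1_mid in the frame of tray between -0.146 and 0.146 m and z of brown1_mid in the frame of tray between 0.054 and 0.066 m and angle between each of brown1_mid, brown2_mid, brown3_mid, brown4_mid, fallen1_mid, fallen2_mid's own z axis and vertical below 0.1 rad and x of brown2_mid in the frame of tray between -0.046 and 0.046 m and y of brown2_mid in the frame of tray between -0.146 and 0.146 m and z of brown2_mid in the frame of tray between 0.054 and 0.066 m and x of brown3_mid in the frame of tray between -0.046 and 0.046 m and y of brown3_mid in the frame of tray between -0.146 and 0.146 m and z of brown3_mid in the frame of tray between 0.054 and 0.066 m and x of brown4_mid in the frame of tray between -0.046 and 0.046 m and y of brown4_mid in the frame of tray between -0.146 and 0.146 m and z of brown4_mid in the frame of tray between 0.054 and 0.066 m and x of fallen1_mid in the frame of tray between -0.046 and 0.046 m and y of fallen1_mid in the frame of tray between -0.146 and 0.146 m and z of fallen1_mid in the frame of tray between 0.054 and 0.066 m and x of fallen2_mid in the frame of tray between -0.046 and 0.046 m and y of fallen2_mid in the frame of tray between -0.146 and 0.146 m and z of fallen2_mid in the frame of tray between 0.054 and 0.066 m and x of block_mid in the frame of fence between -0.0365 and -0.029 m and y of block_mid in the frame of fence between -0.069 and -0.061 m and angle between the x axis of block_mid and the x axis of fence, either way round below 0.05 rad and height (world z) of block_mid below 0.02 m and distance of each of black1_mid, navy1_mid, neutral1_mid, red1_mid from where it was at the start of the episode below 0.015 m and angle between each of black1_mid, navy1_mid, neutral1_mid, red1_mid's own z axis and vertical below 0.12 rad); the robot touches nothing.
It fails at once if a dye bottle of another colour is pulled out of its cell or tipped over (distance of any of black1_mid, navy1_mid, neutral1_mid, red1_mid from where it was at the start of the episode above 0.03 m or angle between any of black1_mid, navy1_mid, neutral1_mid, red1_mid's own z axis and vertical above 0.4 rad).
It fails at once if the thread spool is knocked more than 3 cm aside or over (distance of spool1 from where it was at the start of the episode above 0.03 m or angle between spool1's own z axis and vertical above 0.5 rad).
Of brown1, brown2, brown3, brown4 only 3 to 4 are there at a start; the rules pass over those that are not, and their reading is None.
Of fallen1, fallen2 only 1 to 2 are there at a start; the rules pass over those that are not, and their reading is None.
At some moment in a run one of block may be knocked a few centimetres aside while the robot is not near it.
Once in a run the grip may slacken for a moment while it holds something.
It also fails if it takes over 210 s, if anything falls off the work surface, if the arm or the gripper's body presses on something with over 40 N, if the wrist force passes 120 N, or if a joint passes its speed limit or range.

## Robot

A 6-joint arm with a two-finger parallel gripper is mounted at the origin on the work surface. World frame = base frame: x ahead of the robot, y to its left, z up, the work surface at z = 0. Lengths are in m, angles in degrees, forces in N, time in s.
With the tool pointing down it reaches from about 0.35 to 0.875 m from the base axis. Payload 4.2 kg.
Tool frame: the origin (TCP) lies at the very end of the fingers, on their centre line; the grasp point (between the pads) lies 19 mm behind it (r.grip_point_offset is the distance from the TCP to the grasp point, in m); z points along the fingers, y is the line along which they close (so a half turn about z gives the same grasp; the last joint's range is limited). The gripper opens to 87 mm and grips with 3 to 60 N. Pads are 19 mm wide; open, the fingers measure 117 mm over their backs; the gripper's body (75 mm by 190 mm) begins 51 mm behind the grasp point.
Start: joints at [-60.47, 22.042, 0.453, 0, -68.411, -14.817], TCP at [0.159, -0.604, 0.223] pointing down, gripper open.
Joint ranges: [-179.83, 179.83], [-69.29, 118.12], [-61.27, 80.66], [-181.25, 117.63], [-171.15, -9.14], [-177.46, 177.46]. Speed limits (degrees/s): [159.86, 159.86, 180, 180, 180, 180].

## Interface

Orientations are given as a 3x3 rotation matrix whose columns are the frame's x, y, z axes.
In Python, from station import r, cams gives the robot as it stands. The module is installed in compiled form; this text tells all that it offers.
- The arm moves only by the shell command python3 -m handwheel 'ROWS'. ROWS is JSON, a list that holds one entry, the list of rows, each a list of 7 numbers: the turn, a rotation vector about the tool's x, y, z in units of 6 degrees (1.0 is 6 degrees), then the shift along the tool's x, y, z in m, then the finger opening in m, from 0 to 0.087. In form: [[[ax, ay, az, x, y, z, jaw], ...]]. A call has 1 to 12 rows; each row shifts and turns the commanded pose from where the row before left it, along the tool's axes as they then stand; what a row does not reach is not made up. A row lasts 1/10 s, in which the tool goes at most 50 mm and 8.59 degrees, less where a joint would pass 70% of its speed; a pose out of reach is approached as far as the arm can. A call with a gripper value outside its range is refused whole. The fingers move at their own pace and stop on an object; the grip force is fixed at half the most. Time passes only in rows, so rows that do not move let the fingers close. It gives the time, the measured TCP pose, the force, the opening and the grip force at its end, in the units of the state.
- r.sense(): the state, without advancing time (a new reading comes with each control period).
- cams.capture(name): name is "scene" or "top"; returns the picture (480x640x3 uint8, red, green, blue); there is no depth.
- cams.get_calibration(name): a dict with "camera_matrix" (3x3 intrinsics, pixels), "k1" (the pictures are not rectified: a ray, as slopes to the right and down, at radius r is drawn at 1 + k1 r^2 times it, then the intrinsics apply), "rvec" (rotation vector, rad) and "tvec" (3), from world to camera coordinates, as OpenCV has them. Camera axes: x right, y down, z forward; pixel columns grow to the right and rows downward; lengths in m; the calibration is good to about 2 mm. A picture is of the moment at which its call begins. get_calibration takes no time and is no camera call.
- r.finish_job(): hands the job in; it is judged then, once.
The state is a dict: "time_s": time; "joints": joint angles; "joint_velocities": joint speeds; "effort": joint torques, N m; "tcp_pos": TCP position; "ee_rot": TCP orientation; "wrist_force": force on the tool from outside, world axes, zero at the start; "moment": the same for the moment, N m; "gripper_width": opening from 0.0 (shut) to 1.0 (fully open); "gripper_force": force on a finger pad.
Only numpy, scipy, OpenCV 4.12 (cv2) and the standard library are available. Lean on these libraries where they do the work, as an engineer would, in place of code of your own. Each camera call takes 0.05 s, during which the arm holds its last target. There are 200 camera calls.

## Working session

There is one attempt and no reset: what is moved stays moved. The work goes in short steps, Python scripts to look and compute and a shell command to move; the robot and the scene stay as the last step left them, time stands still between calls to the robot, and variables do not carry over. Pictures are saved under pics/ and viewed, at most 14 in all, crops included, and the job is handed in when it is done.

```bash
mkdir -p pics; python3 - <<'E'
from station import r,cams
import cv2
s=r.sense();print(s)
for n in("scene","top"):
    im=cams.capture(n);cv2.imwrite(f"pics/{n}0.png",im[:,:,::-1]);print(n,cams.get_calibration(n))
E
```

```text
{'time_s': 0.0, 'joints': array([-6.04701691e+01,  2.20905162e+01,  3.80575251e-01, -2.92804727e-02,
       -6.84102900e+01, -1.48164130e+01]), 'joint_velocities': array([ 0.0307009 ,  0.0043324 ,  0.06354714,  0.04892201,  0.07742274,
       -0.10546166]), 'effort': array([-3.38345180e-04, -3.90666854e+01,  1.87409574e+01,  4.22009289e+00,
        1.11964668e-02, -1.63704613e-04]), 'tcp_pos': array([ 0.15860997, -0.60392547,  0.22146686]), 'ee_rot': array([[-9.67256145e-01, -2.53801429e-01, -6.20781552e-04],
       [-2.53802176e-01,  9.67253954e-01,  2.06000607e-03],
       [ 7.76209266e-05,  2.15010924e-03, -9.99997685e-01]]), 'wrist_force': array([-0.45337738,  0.26820994, -0.07389286]), 'moment': array([-0.03039033, -0.02862053, -0.01659857]), 'gripper_force': 0.0, 'gripper_width': 1.0005962055881596}
scene {'camera_matrix': array([[572.18965143,   0.        , 317.63669509],
       [  0.        , 572.18965143, 240.3798443 ],
       [  0.        ,   0.        ,   1.        ]]), 'k1': -0.16523629611730214, 'rvec': array([ 2.15363706,  0.55985171, -0.25856311]), 'tvec': array([-0.52842944, -0.0987988 ,  1.61045245])}
top {'camera_matrix': array([[463.50843841,   0.        , 319.59120499],
       [  0.        , 463.50843841, 241.51978138],
       [  0.        ,   0.        ,   1.        ]]), 'k1': -0.052456337377570245, 'rvec': array([ 2.12063034, -2.06901118,  0.24071858]), 'tvec': array([0.00789986, 0.58751459, 0.93319659])}
```

View pics/top0.png

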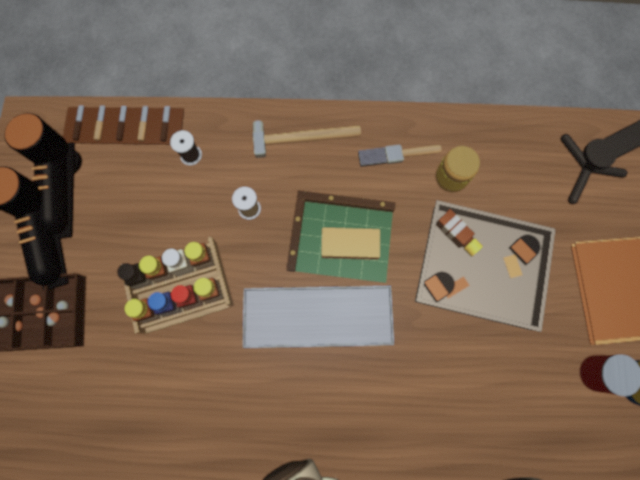

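View pics/scene0.png

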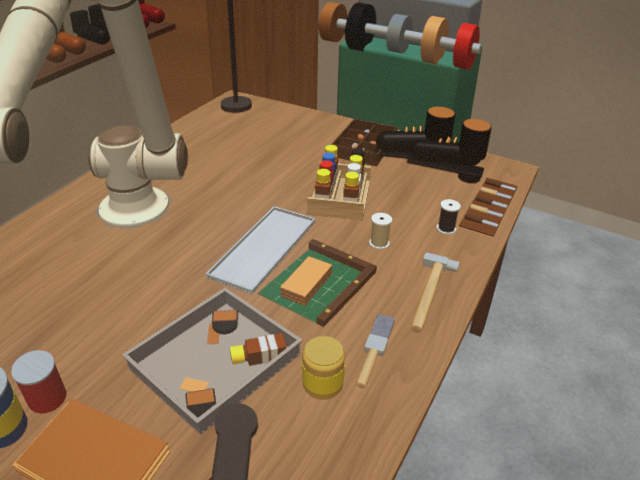

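The top view shows the rack with caps: back row black (131,272), yellow (149,264), white (172,257), yellow (194,252), and front row yellow (135,309), blue (160,301), red (181,295), yellow (204,287). So there are 4 browns in the rack. The bin holds one fallen bottle, in its (+x,+y) corner (450,220 to 474,246). The tray is at (318,317) and the block at (350,242), inside the fence. The scene view agrees.

```bash
cat > h.py <<'E'
import numpy as np,cv2
from station import r,cams
def ray(n,uv):
    c=cams.get_calibration(n);K=c["camera_matrix"];R=cv2.Rodrigues(c["rvec"])[0];t=c["tvec"]
    d=np.array([c["k1"],0,0,0,0.])
    p=cv2.undistortPoints(np.array(uv,float).reshape(-1,1,2),K,d).reshape(-1,2)
    return -R.T@t,np.c_[p,np.ones(len(p))]@R
def onz(n,uv,z):
    C,D=ray(n,uv); z=np.broadcast_to(z,len(D)); return C+D*((z-C[2])/D[:,2])[:,None]
def proj(n,P):
    c=cams.get_calibration(n)
    return cv2.projectPoints(np.array(P,float).reshape(-1,3),c["rvec"],c["tvec"],c["camera_matrix"],np.array([c["k1"],0,0,0,0.]))[0].reshape(-1,2)
def hsv(im): return cv2.cvtColor(im,cv2.COLOR_RGB2HSV)
def blobs(m,amin=20):
    n,l,s,c=cv2.connectedComponentsWithStats(m.astype(np.uint8)); return [(s[i],c[i]) for i in range(1,n) if s[i][4]>=amin]
def delta(p,yaw=None,s=None):
    "shift in tool axes from measured tcp to world p (tool down), and turn about tool z in 6-deg units so that tool y lies along yaw(deg), mod 180"
    s=s or r.sense();R=s["ee_rot"];d=np.array(p)-s["tcp_pos"]
    o=np.round(R.T@d,4)
    if yaw is None: return o
    cur=np.degrees(np.arctan2(R[1,1],R[0,1]));a=-((yaw-cur+90)%180-90)
    return o,round(a/6,2)
E
python3 - <<'E'
from h import *
im=cv2.imread("pics/top0.png")[:,:,::-1].copy();H=hsv(im)
print("cam",ray("top",[[320,240]])[0],ray("scene",[[320,240]])[0])
m=(H[...,0]>22)&(H[...,0]<36)&(H[...,1]>150)&(H[...,2]>140)
for s,c in blobs(m,30): print("yel",s,c.round(1),onz("top",[c],.122).round(4))
sc=cv2.imread("pics/scene0.png")[:,:,::-1].copy();Hs=hsv(sc)
for s,c in blobs((Hs[...,0]>22)&(Hs[...,0]<36)&(Hs[...,1]>150)&(Hs[...,2]>140),30): print("sc",s,c.round(1))
# block
for nm,m,z in (("block",(H[...,0]>10)&(H[...,0]<25)&(H[...,1]>90)&(H[...,2]>150),.03),("tray",(H[...,0]>90)&(H[...,0]<125)&(H[...,1]>20)&(H[...,1]<90)&(H[...,2]>110),.014),("green",(H[...,0]>50)&(H[...,0]<90)&(H[...,1]>80),0),("bin",(H[...,1]<60)&(H[...,2]>110),.045)):
    m=cv2.morphologyEx(m.astype(np.uint8),cv2.MORPH_OPEN,np.ones((3,3)))
    for cn in cv2.findContours(m,0,2)[0]:
        if cv2.contourArea(cn)<800: continue
        b=cv2.boxPoints(cv2.minAreaRect(cn));P=onz("top",b,z)
        print(nm,b.round(0).tolist(),P[:,:2].round(4).tolist(),np.linalg.norm(P[0]-P[1]).round(3),np.linalg.norm(P[1]-P[2]).round(3))
E
python3 - <<'E'
import cv2
im=cv2.imread("pics/top0.png")
a=cv2.resize(im[230:340,110:240],None,fx=3,fy=4.5,interpolation=2)
a=cv2.resize(im[230:340,110:240],None,fx=4,fy=4,interpolation=2)
b=cv2.resize(im[190:250,425:495],(280,240),interpolation=2)
b=cv2.copyMakeBorder(b,0,200,0,0,0)
cv2.imwrite("pics/crop1.png",cv2.hconcat([a,b]))
E
```

```text
cam [0.35475821 0.01423332 1.04404774] [ 1.0982619  -0.93658238  0.89397439]
sc [325 144  12  10  80] [330.9 148.3]
sc [350 155  12   9  87] [355.6 158.6]
sc [317 169  13  14 161] [323.  175.4]
sc [345 172  13  14 161] [351.2 178.5]
sc [230 345  15  18 214] [237.2 353.7]
sc [302 364  41  30 594] [321.3 382.6]
block [[576.0, 241.0], [639.0, 237.0], [647.0, 340.0], [584.0, 345.0]] [[0.6108, -0.5623], [0.6261, -0.7151], [0.3908, -0.7029], [0.379, -0.5574]] 0.154 0.236
block [[322.0, 255.0], [323.0, 228.0], [379.0, 229.0], [378.0, 257.0]] [[0.5652, 0.0159], [0.6288, 0.0157], [0.6284, -0.1105], [0.5648, -0.1085]] 0.064 0.126
tray [[603.0, 356.0], [639.0, 356.0], [639.0, 395.0], [603.0, 395.0]] [[0.3561, -0.6081], [0.3567, -0.6914], [0.2733, -0.6819], [0.2732, -0.6]] 0.083 0.084
bin [[603.0, 354.0], [639.0, 354.0], [639.0, 396.0], [603.0, 396.0]] [[0.3603, -0.5898], [0.3609, -0.6707], [0.2737, -0.6607], [0.2737, -0.5813]] 0.081 0.088
bin [[241.0, 287.0], [393.0, 284.0], [394.0, 345.0], [242.0, 348.0]] [[0.4868, 0.1907], [0.5011, -0.1393], [0.3713, -0.1405], [0.3574, 0.1804]] 0.33 0.13
bin [[412.0, 301.0], [436.0, 200.0], [565.0, 231.0], [540.0, 332.0]] [[0.4667, -0.1794], [0.6967, -0.2398], [0.631, -0.5305], [0.4056, -0.4556]] 0.238 0.298
bin [[19.0, 0.0], [628.0, 0.0], [628.0, 106.0], [19.0, 106.0]] [[1.2323, 0.8367], [1.2702, -0.7776], [0.9533, -0.7259], [0.9176, 0.7705]] 1.615 0.321
```

View pics/crop1.png

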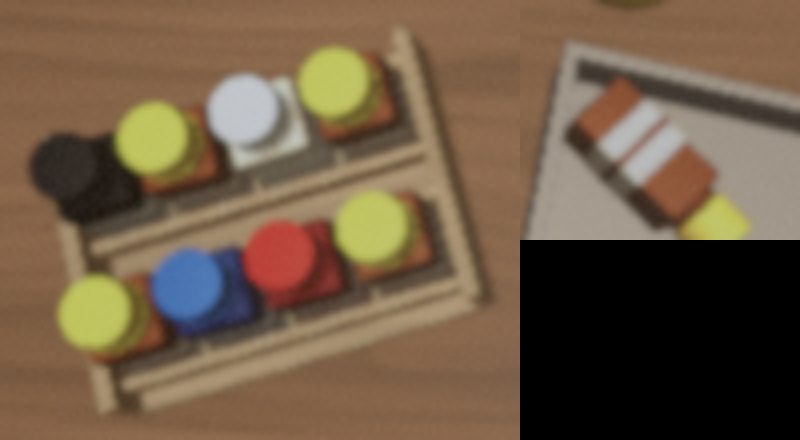

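The crop shows the cap tops (4x scale, offset 110,230): browns at (148,264.8), (193.5,250.8), (134,308.3), (203,287), and the fallen bottle lying at about (450..474, 209..246). Next I'll fit the rack rigidly and look closely at the fence and bin.

```bash
python3 - <<'E'
from h import *
uv=[(125.75,271.25),(148,264.75),(171,257.25),(193.5,250.75),(134,308.25),(156.75,301.25),(180,294.25),(203,287)]
P=onz("top",uv,.122)[:,:2]
M=np.array([(x,y) for x in(.039,-.039) for y in(.072,.024,-.024,-.072)])
U,S,Vt=np.linalg.svd((M-M.mean(0)).T@(P-P.mean(0)));R=(U@Vt).T
print("rack c",P.mean(0),"yaw",np.degrees(np.arctan2(R[1,0],R[0,0])),"det",np.linalg.det(R));F=P.mean(0)+M@R.T
print(np.c_[F,(P-F)*1000].round(4))
t=onz("top",[[241,287],[393,284],[394,345],[242,348]],.014);print("tray",t.mean(0),np.degrees(np.arctan2(*(t[0]-t[1])[:2])))
b=onz("top",[[438,202],[553,230],[541,328],[417,302]],.045);print("bin",b.round(3).tolist(),b.mean(0))
f=onz("top",[[450.75,208.75],[473.75,234.5]],.044);print("fallen",f.round(4));print(onz("top",[[474.5,244.5]],.042))
im=cv2.imread("pics/top0.png")
cv2.imwrite("pics/crop2.png",cv2.hconcat([cv2.resize(im[185:285,285:400],None,fx=4,fy=4,interpolation=2),cv2.copyMakeBorder(cv2.resize(im[195:335,410:560],None,fx=2.2,fy=2.2,interpolation=2),0,400-308,0,0,0)]))
E
```

```text
rack c [0.48869973 0.33433128] yaw 18.969891819023122 det 1.0000000000000002
[[ 0.5022  0.4151  0.5547 -0.265 ]
 [ 0.5178  0.3697 -0.41    0.5657]
 [ 0.5334  0.3243  0.7612  0.044 ]
 [ 0.549   0.2789 -0.1289  0.2813]
 [ 0.4284  0.3897  0.0821 -0.5614]
 [ 0.444   0.3444 -0.2024  0.148 ]
 [ 0.4596  0.299  -0.4548 -0.1814]
 [ 0.4752  0.2536 -0.2019 -0.0313]]
tray [0.43218956 0.02323723 0.014     ] -2.5496120673267817
bin [[0.692, -0.244, 0.045], [0.632, -0.503, 0.045], [0.414, -0.458, 0.045], [0.464, -0.191, 0.045]] [ 0.55040967 -0.34887874  0.045     ]
fallen [[ 0.6766 -0.2725  0.044 ]
 [ 0.6177 -0.3218  0.044 ]]
[[ 0.59518134 -0.322991    0.042     ]]
```

View pics/crop2.png

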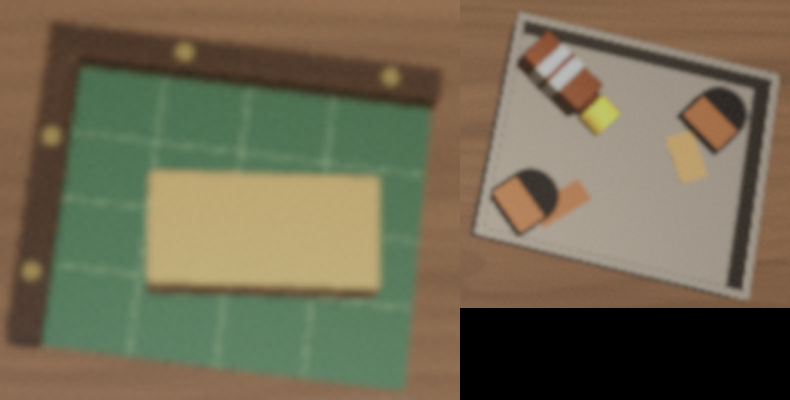

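Both crops are clear. The fence's inner corner is at (304.5,201.5), the batten ends are at (393,211) and (295.5,272), and the block top corners are at about (322,228) to (380,257). The rack fit is good to 1 mm, and the fallen bottle's edge agrees with the corner-wedge model. I'll take the fallen bottle first while the tray is empty.

```bash
python3 -m handwheel '[[[0,0,0,-0.0442,0.0145,0.002,0.06],[0,0,0,-0.0442,0.0145,0.002,0.06],[0,0,0,-0.0442,0.0145,0.002,0.06],[0,0,0,-0.0442,0.0145,0.002,0.06],[0,0,0,-0.0442,0.0145,0.002,0.06],[0,0,0,-0.0442,0.0145,0.002,0.06],[0,0,0,-0.0442,0.0145,0.002,0.06],[0,0,0,-0.0442,0.0145,0.002,0.06],[0,0,0,-0.0442,0.0145,0.002,0.06],[0,0,0,-0.0442,0.0145,0.002,0.06],[0,0,0,-0.0442,0.0145,0.002,0.06],[0,0,0,0,0,0,0.06]]]'
python3 -m handwheel '[[[0,0,-1.1,0,0,0,0.06],[0,0,-1.1,0,0,0,0.06],[0,0,-1.1,0,0,0,0.06],[0,0,-1.1,0,0,0,0.06],[0,-1.05,0,0,0,0,0.06],[0,-1.05,0,0,0,0,0.06],[0,-1.05,0,0,0,0,0.06],[0,-1.05,0,0,0,0,0.06],[0,0,0,0,0,0,0.06],[0,0,0,0,0,0,0.06]]]'
python3 - <<'E'
from h import *
print(r.sense()["joints"].round(1));t=np.array([.6273,-.2924,.0138])
R=r.sense()["ee_rot"];print(R.round(3));print(delta(t))
f=onz("top",[[304.5,201.5],[393,211],[295.5,271.75]],0.0);print("fence",f.round(4),np.degrees(np.arctan2(f[1,0]-f[0,0],-(f[1,1]-f[0,1]))))
print(onz("top",np.array([[150,171],[381,175],[380,290],[148,286]])/4+[285,185],.03).round(4))
im=cams.capture("top");cv2.imwrite("pics/t1.png",im[120:360,330:650,::-1].repeat(2,0).repeat(2,1))
E
```

```text
time_s: 1.3
tcp_pos: [0.5923, -0.3232, 0.1985]
ee_rot: [[-0.966, -0.259, -0.001], [-0.259, 0.966, 0.001], [0.001, 0.001, -1.0]]
wrist_force: [0.1, 0.1, -1.2]
gripper_width: 0.691
gripper_force: 0.0
time_s: 2.3
tcp_pos: [0.5876, -0.3277, 0.2003]
ee_rot: [[-0.683, -0.656, 0.32], [-0.594, 0.755, 0.279], [-0.424, 0.001, -0.906]]
wrist_force: [0.7, -0.3, -0.5]
gripper_width: 0.69
gripper_force: 0.0
[-27.2  25.5   8.  -25.8 -65.1 -12.3]
[[-0.683 -0.656  0.32 ]
 [-0.594  0.755  0.279]
 [-0.424  0.001 -0.906]]
[0.031  0.0005 0.1914]
fence [[ 0.7     0.0611  0.    ]
 [ 0.6817 -0.1481  0.    ]
 [ 0.5314  0.0761  0.    ]] -5.011625058099393
[[ 0.6287  0.0169  0.03  ]
 [ 0.6295 -0.1139  0.03  ]
 [ 0.5631 -0.113   0.03  ]
 [ 0.5622  0.0165  0.03  ]]
```

```bash
python3 -m handwheel '[[[0,0,0,0.0155,0,0.025,0.06],[0,0,0,0.0155,0,0.025,0.06],[0,0,0,0,0,0.03,0.06],[0,0,0,0,0,0.03,0.06],[0,0,0,0,0,0.03,0.06],[0,0,0,0,0,0.02,0.06],[0,0,0,0,0,0.016,0.06],[0,0,0,0,0,0.0154,0.06],[0,0,0,0,0,0,0.06],[0,0,0,0,0,0,0.06]]]'
python3 -m handwheel '[[[0,0,0,0,0,0,0.02],[0,0,0,0,0,0,0.02],[0,0,0,0,0,0,0.02],[0,0,0,0,0,0,0.02],[0,0,0,0,0,0,0.02],[0,0,0,0,0,0,0.02],[0,0,0,0,0,0,0.02],[0,0,0,0,0,0,0.02]]]'
```

```text
time_s: 3.35
tcp_pos: [0.6291, -0.2919, 0.0146]
ee_rot: [[-0.681, -0.658, 0.321], [-0.596, 0.753, 0.279], [-0.426, -0.001, -0.905]]
wrist_force: [0.2, 0.0, -0.1]
gripper_width: 0.69
gripper_force: 0.0
time_s: 4.15
tcp_pos: [0.6291, -0.2922, 0.0151]
ee_rot: [[-0.681, -0.658, 0.322], [-0.595, 0.753, 0.279], [-0.426, -0.002, -0.905]]
wrist_force: [-2.4, -2.1, 5.7]
gripper_width: 0.457
gripper_force: 29.7
```

```bash
python3 -m handwheel '[[[0,0,0,-0.01,0,-0.022,0.02],[0,0,0,-0.015,0,-0.032,0.02],[0,0,0,-0.02,0,-0.042,0.02],[0,0,0,-0.02,0,-0.042,0.02],[0,0,0,-0.02,0,-0.043,0.02],[0,1.05,0,0,0,0,0.02],[0,1.05,0,0,0,0,0.02],[0,1.05,0,0,0,0,0.02],[0,1.05,0,0,0,0,0.02],[0,0,0,0,0,0,0.02]]]'
python3 -m handwheel '[[[0,0,0,0.002,0.047,0,0.02],[0,0,0,0.002,0.047,0,0.02],[0,0,0,0.002,0.047,0,0.02],[0,0,0,0.002,0.047,0,0.02],[0,0,0,0.002,0.047,0,0.02],[0,0,0,0.002,0.047,0,0.02],[0,0,1.37,0,0,0,0.02],[0,0,1.37,0,0,0,0.02],[0,0,1.37,0,0,0,0.02],[0,0,1.37,0,0,0,0.02],[0,0,1.37,0,0,0,0.02],[0,0,0,0,0,0,0.02]]]'
python3 -m handwheel '[[[0,1.2,0,0,0,0,0.02],[0,1.2,0,0,0,0,0.02],[0,1.2,0,0,0,0,0.02],[0,1.2,0,0,0,0,0.02],[0,1.2,0,0,0,0,0.02],[0,1.2,0,0,0,0,0.02],[0,1.2,0,0,0,0,0.02],[0,1.2,0,0,0,0,0.02],[0,1.2,0,0,0,0,0.02],[0,0,0,0,0,0,0.02],[0,0,0,0,0,0,0.02]]]'
python3 - <<'E'
from h import *
print(r.sense()["joints"].round(1))
im=cams.capture("scene");cv2.imwrite("pics/s1.png",im[:,:,::-1])
E
```

```text
time_s: 5.15
tcp_pos: [0.6295, -0.2887, 0.2112]
ee_rot: [[-0.751, -0.661, -0.005], [-0.661, 0.751, 0.001], [0.004, 0.004, -1.0]]
wrist_force: [-0.7, 1.0, -2.2]
gripper_width: 0.456
gripper_force: 29.7
time_s: 6.35
tcp_pos: [0.4333, -0.0871, 0.2136]
ee_rot: [[-1.0, 0.001, -0.001], [0.001, 1.0, 0.002], [0.001, 0.002, -1.0]]
wrist_force: [0.3, -0.9, -0.2]
gripper_width: 0.454
gripper_force: 29.9
time_s: 7.45
tcp_pos: [0.4343, -0.0872, 0.2131]
ee_rot: [[-0.426, -0.0, -0.905], [-0.002, 1.0, 0.001], [0.905, 0.002, -0.426]]
wrist_force: [0.9, -0.0, -0.3]
gripper_width: 0.459
gripper_force: 29.9
[   5.8   39.6    5.3   -6.1 -120.2  -95.4]
```

View pics/s1.png

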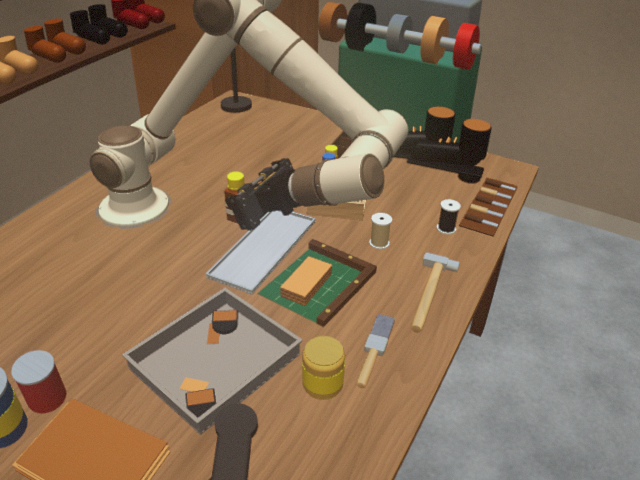

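The bottle hangs upright with its cap at (235,178). I'll measure the cap's height and position.

```bash
python3 - <<'E'
from h import *
f=lambda H:(H[...,0]>22)&(H[...,0]<36)&(H[...,1]>130)&(H[...,2]>110)
im=cams.capture("scene")
for s,c in blobs(f(hsv(im)),30):
    if s[0]<260 and s[1]<230:
        print(s,c)
        C,D=ray("scene",[[c[0],s[1]],c]);P=C+D*((-.087-C[1])/D[:,1])[:,None];print(P.round(4))
im=cams.capture("top");H=hsv(im)
for s,c in blobs((H[...,0]>22)&(H[...,0]<40)&(H[...,1]>100)&(H[...,2]>110),30): print(s,c,onz("top",[c],.26).round(4))
E
```

```text
[227 171  17  18 260] [234.89230769 179.18076923]
[[ 0.4437 -0.087   0.2834]
 [ 0.442  -0.087   0.2626]]
[184 242  19  18 269] [192.98141264 250.26022305] [[0.5207 0.2405 0.26  ]]
[139 255  19  19 270] [147.78518519 264.01851852] [[0.4943 0.3175 0.26  ]]
[193 278  20  18 284] [202.61971831 286.35915493] [[0.4581 0.2185 0.26  ]]
[371 290  24  22 392] [382.69132653 299.93112245] [[ 0.4427 -0.0884  0.26  ]]
[124 298  19  12 143] [132.79020979 303.51048951] [[0.4254 0.3361 0.26  ]]
```

```bash
python3 -m handwheel '[[[0,0,0,-0.0308,0,0.0167,0.02],[0,0,0,-0.0308,0,0.0167,0.02],[0,0,0,-0.0308,0,0.0167,0.02],[0,0,0,-0.0308,0,0.0167,0.02],[0,0,0,0,0,0,0.02],[0,0,0,0,0,0,0.02],[0,0,0,0,0,0,0.02]]]'
for i in 1 ; do python3 -m handwheel '[[[0,0,0,-0.0045,0,0.0021,0.02],[0,0,0,0,0,0,0.02],[0,0,0,0,0,0,0.02]]]'; python3 -m handwheel '[[[0,0,0,-0.0036,0,0.0017,0.02],[0,0,0,0,0,0,0.02],[0,0,0,0,0,0,0.02]]]';done
```

```text
time_s: 8.3
tcp_pos: [0.4275, -0.0873, 0.0763]
ee_rot: [[-0.43, -0.001, -0.903], [-0.001, 1.0, -0.001], [0.903, 0.0, -0.43]]
wrist_force: [0.7, -0.1, -1.3]
gripper_width: 0.46
gripper_force: 29.9
time_s: 8.6
tcp_pos: [0.4264, -0.0871, 0.0698]
ee_rot: [[-0.427, -0.0, -0.904], [-0.0, 1.0, -0.0], [0.904, 0.0, -0.427]]
wrist_force: [-0.2, -0.3, -1.5]
gripper_width: 0.451
gripper_force: 29.9
time_s: 8.9
tcp_pos: [0.4261, -0.0872, 0.0651]
ee_rot: [[-0.425, -0.0, -0.905], [-0.0, 1.0, -0.0], [0.905, -0.0, -0.425]]
wrist_force: [-0.3, -0.1, -2.2]
gripper_width: 0.46
gripper_force: 29.9
```

```bash

python3 -m handwheel '[[[0,0,0,-0.0027,0,0.0013,0.02],[0,0,0,0,0,0,0.02],[0,0,0,0,0,0,0.02]]]' | egrep 'tcp|wrist'
python3 -m handwheel '[[[0,0,0,-0.0018,0,0.0009,0.02],[0,0,0,0,0,0,0.02],[0,0,0,0,0,0,0.02]]]'| egrep 'tcp|wrist'
python3 -m handwheel '[[[0,0,0,-0.0018,0,0.0009,0.02],[0,0,0,0,0,0,0.02],[0,0,0,0,0,0,0.02]]]'| egrep 'tcp|wrist'
```

```text
tcp_pos: [0.4261, -0.0871, 0.0622]
wrist_force: [0.6, 1.0, -0.6]
tcp_pos: [0.4261, -0.0871, 0.0602]
wrist_force: [0.5, 0.1, -1.2]
tcp_pos: [0.426, -0.0871, 0.0582]
wrist_force: [0.4, -0.5, -1.8]
```

```bash

python3 -m handwheel '[[[0,0,0,-0.0018,0,0.0009,0.02],[0,0,0,0,0,0,0.02],[0,0,0,0,0,0,0.02]]]' | egrep 'tcp|wrist'
python3 -m handwheel '[[[0,0,0,-0.0014,0,0.0006,0.02],[0,0,0,0,0,0,0.02],[0,0,0,0,0,0,0.02]]]'| egrep 'tcp|wrist'
python3 -m handwheel '[[[0,0,0,-0.0014,0,0.0006,0.02],[0,0,0,0,0,0,0.02],[0,0,0,0,0,0,0.02]]]'| egrep 'tcp|wrist'
python3 - <<'E'
from h import *
im=cams.capture("scene");cv2.imwrite("pics/s2.png",cv2.resize(im[170:300,190:340,::-1],None,fx=4,fy=4,interpolation=2))
E
```

```text
tcp_pos: [0.426, -0.0871, 0.0562]
wrist_force: [-0.1, 0.6, -0.6]
tcp_pos: [0.4261, -0.0872, 0.0555]
wrist_force: [0.6, 0.4, 3.8]
tcp_pos: [0.426, -0.0872, 0.0555]
wrist_force: [0.4, 2.4, 9.6]
```

View pics/s2.png

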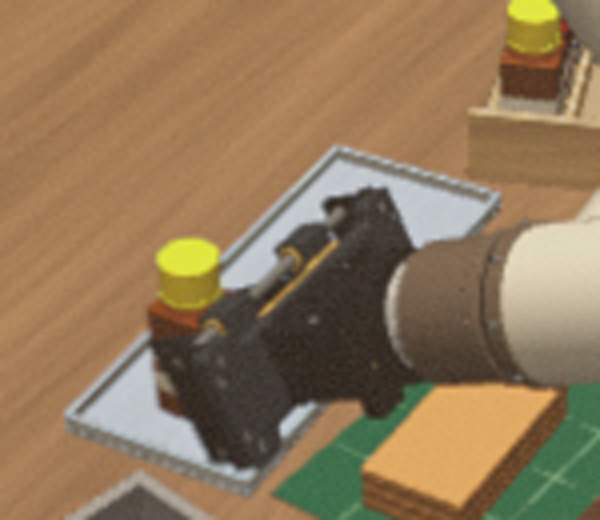

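The scene crop shows the bottle standing upright in the tray, with contact felt. Release and retreat.

```bash

python3 -m handwheel '[[[0,0,0,0.0015,0,-0.0007,0.06],[0,0,0,0,0,0,0.06],[0,0,0,0,0,0,0.06],[0,0,0,0,0,0,0.06],[0,0,0,0,0,-0.02,0.06],[0,0,0,0,0,-0.03,0.06],[0,0,0,0,0,-0.03,0.06],[0,0,0,0,0,-0.03,0.06],[0,0,0,0.045,0,-0.02,0.06],[0,0,0,0.045,0,-0.02,0.06],[0,0,0,0.045,0,-0.02,0.06],[0,0,0,0,0,0,0.06]]]'
python3 -m handwheel '[[[0,-1.2,0,0,0,0,0.06],[0,-1.2,0,0,0,0,0.06],[0,-1.2,0,0,0,0,0.06],[0,-1.2,0,0,0,0,0.06],[0,-1.2,0,0,0,0,0.06],[0,-1.2,0,0,0,0,0.06],[0,-1.2,0,0,0,0,0.06],[0,-1.2,0,0,0,0,0.06],[0,-1.2,0,0,0,0,0.06],[0,0,0,0,0,0,0.06],[0,0,0,0,0,0,0.06]]]'
python3 - <<'E'
from h import *
print(r.sense()["joints"].round(1))
f=lambda H:(H[...,0]>22)&(H[...,0]<36)&(H[...,1]>130)&(H[...,2]>110)
im=cams.capture("top")
for s,c in blobs(f(hsv(im)),30): print(s,c.round(1),onz("top",[c],.116).round(4))
for nm,c in (("A",(.5178,.3697)),("B",(.549,.2789)),("C",(.4284,.3897)),("D",(.4752,.2536))): print(nm,delta([*c,.2],18.97))
E
```

```text
time_s: 11.95
tcp_pos: [0.5241, -0.0878, 0.2558]
ee_rot: [[-0.438, -0.001, -0.899], [0.001, 1.0, -0.002], [0.899, -0.002, -0.438]]
wrist_force: [0.0, 0.2, 1.2]
gripper_width: 0.692
gripper_force: 0.0
time_s: 13.05
tcp_pos: [0.5219, -0.0872, 0.2499]
ee_rot: [[-1.0, -0.0, 0.0], [-0.0, 1.0, 0.0], [-0.0, 0.0, -1.0]]
wrist_force: [0.6, 0.7, -0.3]
gripper_width: 0.692
gripper_force: 0.0
[  8.1  11.6 -10.4  -0.  -68.  -98.1]
[186 243  18  18 113] [193.9 251.4] [[0.5487 0.2801 0.116 ]]
[139 256  19  18 261] [148.  264.4] [[0.5192 0.3728 0.116 ]]
[193 279  21  17  75] [204.5 289.7] [[0.4705 0.2516 0.116 ]]
[124 298  19  20 277] [133.5 308. ] [[0.4294 0.3926 0.116 ]]
A (array([0.0048, 0.4568, 0.0496]), np.float64(11.84))
B (array([-0.0263,  0.366 ,  0.0496]), np.float64(11.84))
C (array([0.0942, 0.4768, 0.0496]), np.float64(11.84))
D (array([0.0475, 0.3407, 0.0496]), np.float64(11.84))
```

```bash

python3 -m handwheel '[[[0,0,0,-0.0029,0.0407,0,0.06],[0,0,0,-0.0029,0.0407,0,0.06],[0,0,0,-0.0029,0.0407,0,0.06],[0,0,0,-0.0029,0.0407,0,0.06],[0,0,0,-0.0029,0.0407,0,0.06],[0,0,0,-0.0029,0.0407,0,0.06],[0,0,0,-0.0029,0.0407,0,0.06],[0,0,0,-0.0029,0.0407,0,0.06],[0,0,0,-0.0029,0.0407,0,0.06],[0,0,-1.3,0,0,0,0.06],[0,0,-1.3,0,0,0,0.06],[0,0,-1.3,0,0,0,0.06]]]' >/dev/null
python3 -m handwheel '[[[0,0,-1.3,0,0,0,0.06],[0,0,-1.3,0,0,0,0.06],[0,0,-1.3,0,0,0,0.06],[0,0,-1.3,0,0,0,0.06],[0,0,-1.3,0,0,0,0.06],[0,0,-1.3,0,0,0,0.06],[0,0,-1.3,0,0,0,0.06],[0,0,-1.3,0,0,0,0.06],[0,0,-1.3,0,0,0,0.06],[0,0,-1.3,0,0,0,0.06],[0,0,-1.26,0,0,0,0.06],[0,0,0,0,0,0,0.06]]]'
python3 - <<'E'
from h import *
print(r.sense()["joints"].round(1),delta([.549,.2789,.059],18.97))
E
```

```text
time_s: 15.5
tcp_pos: [0.5493, 0.2798, 0.2481]
ee_rot: [[0.325, -0.946, -0.002], [-0.946, -0.325, -0.001], [0.001, 0.002, -1.0]]
wrist_force: [0.2, -0.4, 0.5]
gripper_width: 0.694
gripper_force: 0.0
[ 42.   20.4   1.6  -0.  -71.4 -23.1] (array([0.0006, 0.0003, 0.1891]), np.float64(-0.0))
```

```bash

python3 -m handwheel '[[[0,0,0,0,0,0.045,0.06],[0,0,0,0,0,0.045,0.06],[0,0,0,0,0,0.03,0.06],[0,0,0,0,0,0.025,0.06],[0,0,0,0,0,0.022,0.06],[0,0,0,0,0,0.022,0.06],[0,0,0,0,0,0,0.06],[0,0,0,0,0,0,0.06]]]'
python3 -m handwheel '[[[0,0,0,0,0,0,0.02],[0,0,0,0,0,0,0.02],[0,0,0,0,0,0,0.02],[0,0,0,0,0,0,0.02],[0,0,0,0,0,0,0.02],[0,0,0,0,0,0,0.02],[0,0,0,0,0,-0.005,0.02],[0,0,0,0,0,-0.015,0.02],[0,0,0,0,0,-0.03,0.02],[0,0,0,0,0,-0.04,0.02],[0,0,0,0,0,-0.05,0.02],[0,0,0,0,0,0,0.02]]]'
python3 - <<'E'
from h import *
c,s=np.cos(np.radians(2.5)),np.sin(np.radians(2.5))
for y in(-.055,0,.055,.11): p=[.430-s*y,.023+c*y];print(np.round(p,4),delta([*p,.19],2.5))
E
```

```text
time_s: 16.3
tcp_pos: [0.5489, 0.2795, 0.06]
ee_rot: [[0.324, -0.946, -0.001], [-0.946, -0.324, -0.001], [0.0, 0.001, -1.0]]
wrist_force: [0.3, -0.1, 1.0]
gripper_width: 0.69
gripper_force: 0.0
time_s: 17.5
tcp_pos: [0.5519, 0.2811, 0.2086]
ee_rot: [[0.326, -0.945, 0.013], [-0.945, -0.326, 0.008], [-0.003, -0.014, -1.0]]
wrist_force: [0.5, 0.9, -0.4]
gripper_width: 0.464
gripper_force: 29.5
[ 0.4324 -0.0319] (array([0.2569, 0.2154, 0.0147]), np.float64(2.76))
[0.43  0.023] (array([0.2042, 0.1997, 0.0151]), np.float64(2.76))
[0.4276 0.0779] (array([0.1515, 0.184 , 0.0154]), np.float64(2.76))
[0.4252 0.1329] (array([0.0988, 0.1684, 0.0158]), np.float64(2.76))
```

```bash

python3 -m handwheel '[[[0,0,0,0.0321,0.0264,0,0.02],[0,0,0,0.0321,0.0264,0,0.02],[0,0,0,0.0321,0.0264,0,0.02],[0,0,0,0.0321,0.0264,0,0.02],[0,0,0,0.0321,0.0264,0,0.02],[0,0,0,0.0321,0.0264,0,0.02],[0,0,0,0.0321,0.0264,0,0.02],[0,0,0,0.0321,0.0264,0,0.02],[0,0,1.38,0,0,0,0.02],[0,0,1.38,0,0,0,0.02],[0,0,0,0,0,0,0.02],[0,0,0,0,0,0,0.02]]]'
python3 - <<'E'
from h import *
im=cams.capture("scene");cv2.imwrite("pics/s3.png",cv2.resize(im[100:300,190:390,::-1],None,fx=3,fy=3,interpolation=2))
print(delta([.4324,-.0319,.056],2.5))
E
```

```text
time_s: 18.7
tcp_pos: [0.4319, -0.0323, 0.2001]
ee_rot: [[0.045, -0.999, -0.001], [-0.999, -0.045, 0.0], [-0.0, 0.001, -1.0]]
wrist_force: [-1.1, 0.2, -0.6]
gripper_width: 0.462
gripper_force: 29.5
(array([-0.0003, -0.0005,  0.1442]), np.float64(0.01))
```

View pics/s3.png

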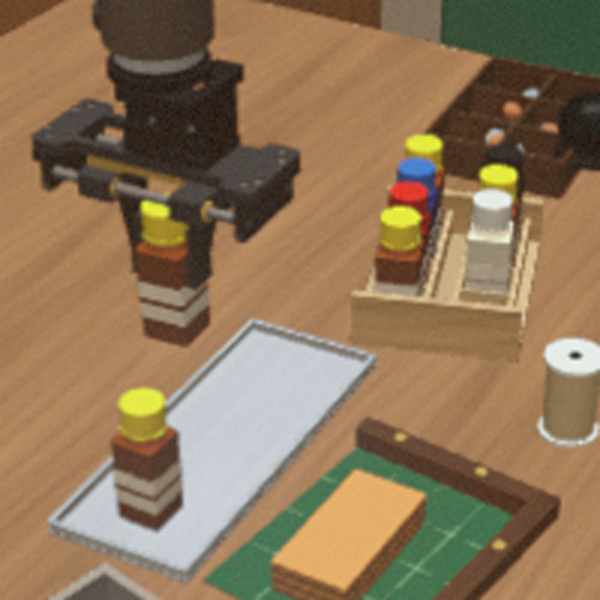

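The fallen bottle stands upright in the tray, and the second one hangs vertical above its place. Lower, release, and go to D.

```bash

python3 -m handwheel '[[[0,0,0,0,0,0.045,0.02],[0,0,0,0,0,0.045,0.02],[0,0,0,0,0,0.03,0.02],[0,0,0,0,0,0.016,0.02],[0,0,0,0,0,0.007,0.02],[0,0,0,0,0,0.0025,0.02],[0,0,0,0,0,0,0.02],[0,0,0,0,0,0,0.02]]]'
python3 -m handwheel '[[[0,0,0,0,0,0,0.06],[0,0,0,0,0,0,0.06],[0,0,0,0,0,0,0.06],[0,0,0,0,0,0,0.06],[0,0,0,0,0,-0.02,0.06],[0,0,0,0,0,-0.035,0.06],[0,0,0,0,0,-0.045,0.06],[0,0,0,0,0,-0.0455,0.06],[0,0,-1.38,0,0,0,0.06],[0,0,-1.38,0,0,0,0.06],[0,0,0,0,0,0,0.06]]]'
python3 - <<'E'
from h import *
print(delta([.4752,.2536,.2],18.97))
E
```

```text
time_s: 19.55
tcp_pos: [0.4333, -0.0319, 0.0558]
ee_rot: [[0.043, -0.999, 0.003], [-0.999, -0.043, 0.001], [-0.001, -0.003, -1.0]]
wrist_force: [-0.2, -0.4, -0.0]
gripper_width: 0.463
gripper_force: 29.6
time_s: 20.65
tcp_pos: [0.4321, -0.0323, 0.2007]
ee_rot: [[0.325, -0.946, 0.001], [-0.946, -0.325, 0.0], [-0.0, -0.001, -1.0]]
wrist_force: [-0.6, 0.6, 0.7]
gripper_width: 0.688
gripper_force: 0.0
(array([-0.2564, -0.1336,  0.0009]), np.float64(-0.0))
```

```bash

python3 -m handwheel '[[[0,0,0,-0.0427,-0.0223,0,0.06],[0,0,0,-0.0427,-0.0223,0,0.06],[0,0,0,-0.0427,-0.0223,0,0.06],[0,0,0,-0.0427,-0.0223,0,0.06],[0,0,0,-0.0427,-0.0223,0,0.06],[0,0,0,-0.0427,-0.0223,0,0.06],[0,0,0,0,0,0,0.06],[0,0,0,0,0,0,0.06],[0,0,0,0,0,0,0.06]]]'
python3 -m handwheel '[[[0,0,0,0,0,0.035,0.06],[0,0,0,0,0,0.035,0.06],[0,0,0,0,0,0.03,0.06],[0,0,0,0,0,0.02,0.06],[0,0,0,0,0,0.011,0.06],[0,0,0,0,0,0.0095,0.06],[0,0,0,0,0,0,0.06],[0,0,0,0,0,0,0.06]]]'
python3 -m handwheel '[[[0,0,0,0,0,0,0.02],[0,0,0,0,0,0,0.02],[0,0,0,0,0,0,0.02],[0,0,0,0,0,0,0.02],[0,0,0,0,0,0,0.02],[0,0,0,0,0,-0.005,0.02],[0,0,0,0,0,-0.015,0.02],[0,0,0,0,0,-0.03,0.02],[0,0,0,0,0,-0.04,0.02],[0,0,0,0,0,-0.05,0.02],[0,0,0,0,0,0,0.02],[0,0,0,0,0,0,0.02]]]'
python3 - <<'E'
from h import *
print(delta([.430,.023,.2],2.5))
E
```

```text
time_s: 21.55
tcp_pos: [0.475, 0.2527, 0.1998]
ee_rot: [[0.323, -0.946, -0.001], [-0.946, -0.323, -0.001], [0.001, 0.002, -1.0]]
wrist_force: [-0.3, -0.5, 0.4]
gripper_width: 0.688
gripper_force: 0.0
time_s: 22.35
tcp_pos: [0.4761, 0.2536, 0.0607]
ee_rot: [[0.325, -0.946, 0.001], [-0.946, -0.325, 0.001], [-0.0, -0.002, -1.0]]
wrist_force: [-0.0, 1.5, -0.3]
gripper_width: 0.685
gripper_force: 0.0
time_s: 23.55
tcp_pos: [0.4752, 0.2536, 0.2008]
ee_rot: [[0.325, -0.946, 0.001], [-0.946, -0.325, 0.002], [-0.002, -0.001, -1.0]]
wrist_force: [-0.0, 0.3, -1.5]
gripper_width: 0.461
gripper_force: 29.7
(array([0.2034, 0.1176, 0.0003]), np.float64(2.74))
```

```bash

python3 -m handwheel '[[[0,0,0,0.0339,0.0196,0,0.02],[0,0,0,0.0339,0.0196,0,0.02],[0,0,0,0.0339,0.0196,0,0.02],[0,0,0,0.0339,0.0196,0,0.02],[0,0,0,0.0339,0.0196,0,0.02],[0,0,0,0.0339,0.0196,0,0.02],[0,0,1.38,0,0,0,0.02],[0,0,1.38,0,0,0,0.02],[0,0,0,0,0,0,0.02],[0,0,0,0,0,0,0.02],[0,0,0,0,0,0,0.02]]]'
python3 -m handwheel '[[[0,0,0,0,0,0.045,0.02],[0,0,0,0,0,0.045,0.02],[0,0,0,0,0,0.03,0.02],[0,0,0,0,0,0.016,0.02],[0,0,0,0,0,0.007,0.02],[0,0,0,0,0,0.0025,0.02],[0,0,0,0,0,0,0.02],[0,0,0,0,0,0,0.02],[0,0,0,0,0,0,0.02]]]'
python3 -m handwheel '[[[0,0,0,0,0,0,0.06],[0,0,0,0,0,0,0.06],[0,0,0,0,0,0,0.06],[0,0,0,0,0,0,0.06],[0,0,0,0,0,-0.02,0.06],[0,0,0,0,0,-0.035,0.06],[0,0,0,0,0,-0.045,0.06],[0,0,0,0,0,-0.0455,0.06],[0,0,-1.38,0,0,0,0.06],[0,0,-1.38,0,0,0,0.06],[0,0,0,0,0,0,0.06],[0,0,0,0,0,0,0.06]]]'
python3 - <<'E'
from h import *
print(delta([.5178,.3697,.2],18.97))
f=lambda H:(H[...,0]>22)&(H[...,0]<36)&(H[...,1]>130)&(H[...,2]>110)
im=cams.capture("scene")
for s,c in blobs(f(hsv(im)),30): print(s,c.round(1))
print(proj("scene",[[.435,-.087,.1],[.432,-.032,.1],[.43,.023,.1]]).round(1))
E
```

```text
time_s: 24.65
tcp_pos: [0.43, 0.023, 0.1991]
ee_rot: [[0.044, -0.999, -0.002], [-0.999, -0.044, -0.001], [0.0, 0.002, -1.0]]
wrist_force: [-0.5, -0.2, -1.4]
gripper_width: 0.46
gripper_force: 29.7
time_s: 25.55
tcp_pos: [0.4312, 0.0233, 0.0552]
ee_rot: [[0.042, -0.999, 0.002], [-0.999, -0.042, 0.001], [-0.001, -0.002, -1.0]]
wrist_force: [-0.0, 0.0, -2.0]
gripper_width: 0.457
gripper_force: 29.7
time_s: 26.75
tcp_pos: [0.4302, 0.0228, 0.1997]
ee_rot: [[0.322, -0.947, -0.001], [-0.947, -0.322, -0.0], [0.0, 0.001, -1.0]]
wrist_force: [-0.1, -0.6, -0.3]
gripper_width: 0.687
gripper_force: 0.0
(array([-0.3002, -0.1947, -0.0005]), np.float64(-0.03))
[325 144  13  12  91] [331.4 148.4]
[349 155  14  12 102] [356. 159.]
[229 206  41  41 667] [249.1 226.4]
[306 337  37  32 729] [323.7 351.7]
[302 363  42  31 673] [322.2 382.1]
[  0 397  22  41 364] [  8.5 420.2]
[[237.2 238.8]
 [249.4 226.5]
 [261.3 215.1]]
```

```bash

python3 -m handwheel '[[[0,0,0,-0.0375,-0.0243,0,0.06],[0,0,0,-0.0375,-0.0243,0,0.06],[0,0,0,-0.0375,-0.0243,0,0.06],[0,0,0,-0.0375,-0.0243,0,0.06],[0,0,0,-0.0375,-0.0243,0,0.06],[0,0,0,-0.0375,-0.0243,0,0.06],[0,0,0,-0.0375,-0.0243,0,0.06],[0,0,0,-0.0375,-0.0243,0,0.06],[0,0,0,0,0,0,0.06],[0,0,0,0,0,0,0.06],[0,0,0,0,0,0,0.06]]]'
python3 -m handwheel '[[[0,0,0,0,0,0.035,0.06],[0,0,0,0,0,0.035,0.06],[0,0,0,0,0,0.03,0.06],[0,0,0,0,0,0.02,0.06],[0,0,0,0,0,0.01,0.06],[0,0,0,0,0,0.0095,0.06],[0,0,0,0,0,0,0.06],[0,0,0,0,0,0,0.06]]]'
python3 -m handwheel '[[[0,0,0,0,0,0,0.02],[0,0,0,0,0,0,0.02],[0,0,0,0,0,0,0.02],[0,0,0,0,0,0,0.02],[0,0,0,0,0,0,0.02],[0,0,0,0,0,-0.005,0.02],[0,0,0,0,0,-0.015,0.02],[0,0,0,0,0,-0.03,0.02],[0,0,0,0,0,-0.04,0.02],[0,0,0,0,0,-0.05,0.02],[0,0,0,0,0,0,0.02],[0,0,0,0,0,0,0.02]]]'
python3 - <<'E'
from h import *
print(delta([.4276,.0779,.2],2.5))
E
```

```text
time_s: 27.9
tcp_pos: [0.5164, 0.3689, 0.1993]
ee_rot: [[0.324, -0.946, -0.001], [-0.946, -0.324, -0.001], [0.001, 0.001, -1.0]]
wrist_force: [0.1, -0.2, 0.3]
gripper_width: 0.688
gripper_force: 0.0
time_s: 28.7
tcp_pos: [0.5173, 0.3701, 0.0615]
ee_rot: [[0.325, -0.946, 0.001], [-0.946, -0.325, 0.001], [-0.001, -0.002, -1.0]]
wrist_force: [0.6, 0.4, 0.7]
gripper_width: 0.689
gripper_force: 0.0
time_s: 29.9
tcp_pos: [0.5163, 0.3699, 0.2014]
ee_rot: [[0.325, -0.946, 0.0], [-0.946, -0.325, 0.002], [-0.002, -0.001, -1.0]]
wrist_force: [-0.6, -0.2, -2.5]
gripper_width: 0.466
gripper_force: 29.4
(array([0.2473, 0.1787, 0.0008]), np.float64(2.74))
```

```bash

python3 -m handwheel '[[[0,0,0,0.0353,0.0255,0,0.02],[0,0,0,0.0353,0.0255,0,0.02],[0,0,0,0.0353,0.0255,0,0.02],[0,0,0,0.0353,0.0255,0,0.02],[0,0,0,0.0353,0.0255,0,0.02],[0,0,0,0.0353,0.0255,0,0.02],[0,0,0,0.0353,0.0255,0,0.02],[0,0,1.38,0,0,0,0.02],[0,0,1.38,0,0,0,0.02],[0,0,0,0,0,0,0.02],[0,0,0,0,0,0,0.02],[0,0,0,0,0,0,0.02]]]'
python3 -m handwheel '[[[0,0,0,0,0,0.045,0.02],[0,0,0,0,0,0.045,0.02],[0,0,0,0,0,0.03,0.02],[0,0,0,0,0,0.016,0.02],[0,0,0,0,0,0.007,0.02],[0,0,0,0,0,0.0025,0.02],[0,0,0,0,0,0,0.02],[0,0,0,0,0,0,0.02],[0,0,0,0,0,0,0.02]]]'
python3 -m handwheel '[[[0,0,0,0,0,0,0.06],[0,0,0,0,0,0,0.06],[0,0,0,0,0,0,0.06],[0,0,0,0,0,0,0.06],[0,0,0,0,0,-0.02,0.06],[0,0,0,0,0,-0.035,0.06],[0,0,0,0,0,-0.045,0.06],[0,0,0,0,0,-0.0455,0.06],[0,0,-1.38,0,0,0,0.06],[0,0,-1.38,0,0,0,0.06],[0,0,0,0,0,0,0.06],[0,0,0,0,0,0,0.06]]]'
python3 - <<'E'
from h import *
print(delta([.4284,.3897,.2],18.97))
im=cams.capture("scene");cv2.imwrite("pics/s4.png",cv2.resize(im[100:300,190:390,::-1],None,fx=3,fy=3,interpolation=2))
E
```

```text
time_s: 31.1
tcp_pos: [0.4278, 0.0781, 0.1996]
ee_rot: [[0.044, -0.999, -0.002], [-0.999, -0.044, -0.001], [0.001, 0.002, -1.0]]
wrist_force: [-0.9, 0.2, -1.4]
gripper_width: 0.463
gripper_force: 29.4
time_s: 32.0
tcp_pos: [0.4289, 0.0786, 0.0556]
ee_rot: [[0.042, -0.999, 0.002], [-0.999, -0.042, 0.001], [-0.001, -0.002, -1.0]]
wrist_force: [-0.5, 0.3, -1.9]
gripper_width: 0.459
gripper_force: 29.6
time_s: 33.2
tcp_pos: [0.428, 0.0779, 0.2002]
ee_rot: [[0.322, -0.947, -0.001], [-0.947, -0.322, -0.0], [0.0, 0.001, -1.0]]
wrist_force: [-0.4, 1.0, -0.0]
gripper_width: 0.686
gripper_force: 0.0
(array([-2.950e-01, -1.008e-01,  1.000e-04]), np.float64(-0.03))
```

View pics/s4.png

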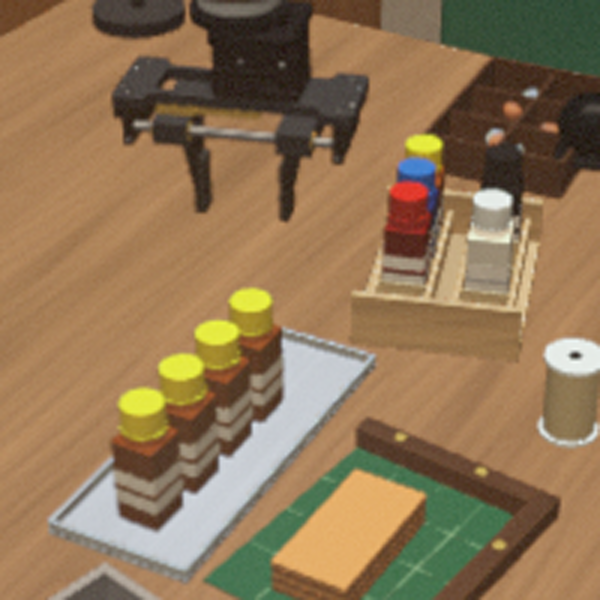

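Four bottles stand upright in the tray and the others are undisturbed. Now the last one, C.

```bash

python3 -m handwheel '[[[0,0,0,-0.0421,-0.0144,0,0.06],[0,0,0,-0.0421,-0.0144,0,0.06],[0,0,0,-0.0421,-0.0144,0,0.06],[0,0,0,-0.0421,-0.0144,0,0.06],[0,0,0,-0.0421,-0.0144,0,0.06],[0,0,0,-0.0421,-0.0144,0,0.06],[0,0,0,-0.0421,-0.0144,0,0.06],[0,0,0,0,0,0,0.06],[0,0,0,0,0,0,0.06],[0,0,0,0,0,0,0.06]]]'
python3 -m handwheel '[[[0,0,0,0,0,0.035,0.06],[0,0,0,0,0,0.035,0.06],[0,0,0,0,0,0.03,0.06],[0,0,0,0,0,0.02,0.06],[0,0,0,0,0,0.01,0.06],[0,0,0,0,0,0.0095,0.06],[0,0,0,0,0,0,0.06],[0,0,0,0,0,0,0.06]]]'
python3 -m handwheel '[[[0,0,0,0,0,0,0.02],[0,0,0,0,0,0,0.02],[0,0,0,0,0,0,0.02],[0,0,0,0,0,0,0.02],[0,0,0,0,0,0,0.02],[0,0,0,0,0,-0.005,0.02],[0,0,0,0,0,-0.015,0.02],[0,0,0,0,0,-0.03,0.02],[0,0,0,0,0,-0.04,0.02],[0,0,0,0,0,-0.05,0.02],[0,0,0,0,0,0,0.02],[0,0,0,0,0,0,0.02]]]'
python3 - <<'E'
from h import *
print(delta([.4252,.1329,.2],2.5))
E
```

```text
time_s: 34.25
tcp_pos: [0.4276, 0.3885, 0.1999]
ee_rot: [[0.324, -0.946, -0.001], [-0.946, -0.324, -0.001], [0.001, 0.001, -1.0]]
wrist_force: [0.2, 0.2, 0.7]
gripper_width: 0.689
gripper_force: 0.0
time_s: 35.05
tcp_pos: [0.4283, 0.3899, 0.0618]
ee_rot: [[0.325, -0.946, 0.001], [-0.946, -0.325, 0.001], [-0.001, -0.001, -1.0]]
wrist_force: [0.7, 0.4, -0.4]
gripper_width: 0.685
gripper_force: 0.0
time_s: 36.25
tcp_pos: [0.4275, 0.3897, 0.2019]
ee_rot: [[0.325, -0.946, 0.0], [-0.946, -0.325, 0.002], [-0.002, -0.001, -1.0]]
wrist_force: [-0.0, 0.3, -2.4]
gripper_width: 0.46
gripper_force: 29.4
(array([0.2421, 0.0856, 0.0014]), np.float64(2.74))
```

```bash

python3 -m handwheel '[[[0,0,0,0.0403,0.0143,0,0.02],[0,0,0,0.0403,0.0143,0,0.02],[0,0,0,0.0403,0.0143,0,0.02],[0,0,0,0.0403,0.0143,0,0.02],[0,0,0,0.0403,0.0143,0,0.02],[0,0,0,0.0403,0.0143,0,0.02],[0,0,1.38,0,0,0,0.02],[0,0,1.38,0,0,0,0.02],[0,0,0,0,0,0,0.02],[0,0,0,0,0,0,0.02],[0,0,0,0,0,0,0.02]]]'
python3 -m handwheel '[[[0,0,0,0,0,0.045,0.02],[0,0,0,0,0,0.045,0.02],[0,0,0,0,0,0.03,0.02],[0,0,0,0,0,0.016,0.02],[0,0,0,0,0,0.007,0.02],[0,0,0,0,0,0.0025,0.02],[0,0,0,0,0,0,0.02],[0,0,0,0,0,0,0.02],[0,0,0,0,0,0,0.02]]]'
python3 -m handwheel '[[[0,0,0,0,0,0,0.06],[0,0,0,0,0,0,0.06],[0,0,0,0,0,0,0.06],[0,0,0,0,0,0,0.06],[0,0,0,0,0,-0.02,0.06],[0,0,0,0,0,-0.035,0.06],[0,0,0,0,0,-0.045,0.06],[0,0,0,0,0,-0.0455,0.06],[0,0,0,0,0,0,0.06],[0,0,0,0,0,0,0.06]]]'
python3 - <<'E'
from h import *
im=cams.capture("top");H=hsv(im);print(r.sense()["joints"].round(1))
m=cv2.morphologyEx(((H[...,0]>10)&(H[...,0]<25)&(H[...,1]>90)&(H[...,2]>150)).astype(np.uint8),cv2.MORPH_OPEN,np.ones((3,3)))
for cn in cv2.findContours(m,0,2)[0]:
    b=cv2.boxPoints(cv2.minAreaRect(cn))
    if cv2.contourArea(cn)>300: print(b.round(0).tolist(),onz("top",b,.03)[:,:2].round(4).tolist())
E
```

```text
time_s: 37.35
tcp_pos: [0.4248, 0.133, 0.2001]
ee_rot: [[0.045, -0.999, -0.002], [-0.999, -0.045, -0.001], [0.001, 0.002, -1.0]]
wrist_force: [0.1, -0.5, -1.8]
gripper_width: 0.461
gripper_force: 29.4
time_s: 38.25
tcp_pos: [0.4259, 0.1335, 0.0562]
ee_rot: [[0.042, -0.999, 0.002], [-0.999, -0.042, 0.002], [-0.001, -0.002, -1.0]]
wrist_force: [0.4, 0.7, -1.3]
gripper_width: 0.461
gripper_force: 29.5
time_s: 39.25
tcp_pos: [0.4254, 0.1333, 0.2018]
ee_rot: [[0.042, -0.999, 0.002], [-0.999, -0.042, 0.002], [-0.002, -0.002, -1.0]]
wrist_force: [0.0, -0.6, -2.3]
gripper_width: 0.691
gripper_force: 0.0
[ 38.4   5.4 -25.4  -0.  -59.2 -36. ]
[[576.0, 241.0], [639.0, 237.0], [647.0, 340.0], [583.0, 345.0]] [[0.6108, -0.5621], [0.6257, -0.7151], [0.3907, -0.7022], [0.3792, -0.5566]]
[[322.0, 255.0], [323.0, 228.0], [379.0, 229.0], [378.0, 257.0]] [[0.565, 0.0158], [0.6288, 0.0157], [0.6285, -0.1104], [0.5647, -0.1085]]
[[448.0, 147.0], [478.0, 147.0], [478.0, 177.0], [448.0, 177.0]] [[0.8349, -0.2768], [0.8372, -0.3489], [0.7608, -0.3443], [0.7587, -0.2734]]
```

```bash

python3 -m handwheel '[[[0,0,-1.38,0,0,0,0.08],[0,0,-1.38,0,0,0,0.08],[0,0,-1.38,0,0,0,0.08],[0,0,-1.38,0,0,0,0.08],[0,0,-1.38,0,0,0,0.08],[0,0,-1.38,0,0,0,0.08],[0,0,-1.38,0,0,0,0.08],[0,0,-1.38,0,0,0,0.08],[0,0,-1.38,0,0,0,0.08],[0,0,-1.35,0,0,0,0.08],[0,0,0,0,0,0,0.08]]]' >/dev/null
python3 -m handwheel '[[[0,0,0,0.025,0.033,0,0.08],[0,0,0,0.025,0.033,0,0.08],[0,0,0,0.025,0.033,0,0.08],[0,0,0,0.025,0.033,0,0.08],[0,0,0,0.025,0.033,0,0.08],[0,0,0,0,0,0,0.08],[0,0,0,0,0,0,0.08],[0,0,0,0,0,0,0.08]]]'
cat >> h.py <<'E'
def fence(p):
    a=np.radians(-5.05);d=np.array(p)[...,:2]-[.7,.0611];return np.c_[d[...,0]*np.cos(a)+d[...,1]*np.sin(a),-d[...,0]*np.sin(a)+d[...,1]*np.cos(a)] if d.ndim>1 else (R2:=np.array([[np.cos(a),np.sin(a)],[-np.sin(a),np.cos(a)]]))@d
E
python3 - <<'E'
from h import *
s=r.sense();print(s["joints"].round(1),delta([.535,-.0416,.008],84.95),fence(s["tcp_pos"]),fence([.597,-.047]))
E
```

```text
time_s: 41.2
tcp_pos: [0.5347, -0.0419, 0.2]
ee_rot: [[0.996, -0.088, -0.002], [-0.088, -0.996, -0.0], [-0.002, 0.0, -1.0]]
wrist_force: [-0.4, -0.2, -0.1]
gripper_width: 0.919
gripper_force: 0.0
[ 12.8  14.5 -13.9  -0.  -61.7  72.1] (array([ 0.0007, -0.0004,  0.192 ]), np.float64(0.0)) [-0.15562367 -0.11713224] [-0.09308467 -0.11674696]
```

```bash

python3 -m handwheel '[[[0,0,0,0,0,0.048,0.08],[0,0,0,0,0,0.048,0.08],[0,0,0,0,0,0.046,0.08],[0,0,0,0,0,0.03,0.08],[0,0,0,0,0,0.018,0.08],[0,0,0,0,0,0,0.08],[0,0,0,0,0,0,0.08]]]'
python3 -m handwheel '[[[0,0,0,0.008,0,0,0.08],[0,0,0,0.008,0,0,0.08],[0,0,0,0.008,0,0,0.08],[0,0,0,0.008,0,0,0.08],[0,0,0,0.008,0,0,0.08],[0,0,0,0.008,0,0,0.08],[0,0,0,0.008,0,0,0.08],[0,0,0,0,0,0,0.08],[0,0,0,0,0,0,0.08]]]'
python3 -m handwheel '[[[0,0,0,0.006,0,0,0.08],[0,0,0,0.006,0,0,0.08],[0,0,0,0,0,0,0.08],[0,0,0,0,0,0,0.08]]]'
python3 - <<'E'
from h import *
s=r.sense();print(fence(s["tcp_pos"]))
E
```

```text
time_s: 41.9
tcp_pos: [0.5357, -0.0413, 0.0114]
ee_rot: [[0.996, -0.085, 0.0], [-0.085, -0.996, -0.0], [0.0, 0.0, -1.0]]
wrist_force: [-0.6, 0.2, -0.3]
gripper_width: 0.921
gripper_force: 0.0
time_s: 42.8
tcp_pos: [0.5925, -0.047, 0.0108]
ee_rot: [[0.996, -0.087, 0.002], [-0.087, -0.996, 0.0], [0.002, -0.0, -1.0]]
wrist_force: [0.9, -0.1, -0.7]
gripper_width: 0.917
gripper_force: 0.0
time_s: 43.2
tcp_pos: [0.6041, -0.048, 0.011]
ee_rot: [[0.996, -0.086, 0.002], [-0.086, -0.996, 0.0], [0.002, -0.0, -1.0]]
wrist_force: [0.1, 0.5, 0.3]
gripper_width: 0.919
gripper_force: 0.0
[-0.08587637 -0.11711549]
```

```bash

python3 -m handwheel '[[[0,0,0,0.005,0,0,0.08],[0,0,0,0.003,0,0,0.08],[0,0,0,0,0,0,0.08]]]'|egrep 'tcp|wrist'
for i in 1;do python3 -m handwheel '[[[0,0,0,0.002,0,0,0.08],[0,0,0,0,0,0,0.08]]]'|egrep 'tcp|wrist'
python3 -m handwheel '[[[0,0,0,0.0015,0,0,0.08],[0,0,0,0,0,0,0.08]]]'|egrep 'tcp|wrist';done
python3 - <<'E'
from h import *
s=r.sense();print(fence(s["tcp_pos"]))
im=cams.capture("scene");cv2.imwrite("pics/s5.png",cv2.resize(im[170:330,220:420,::-1],None,fx=3,fy=3,interpolation=2))
E
```

```text
tcp_pos: [0.6116, -0.0489, 0.0109]
wrist_force: [-1.3, -0.5, 0.8]
tcp_pos: [0.6128, -0.049, 0.0108]
wrist_force: [-3.7, 1.1, 2.0]
tcp_pos: [0.6128, -0.0491, 0.0107]
wrist_force: [-6.4, 1.6, 4.7]
[-0.0771306  -0.11741571]
```

View pics/s5.png

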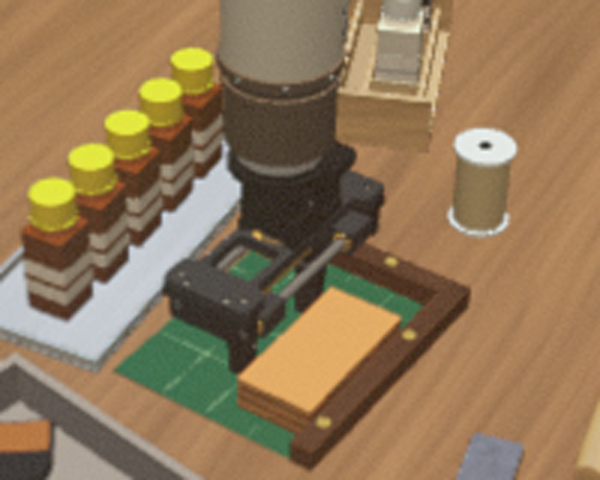

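The block is up against the +x batten, touching it along its length, with force felt. Now I'll go round to its -y end and push +y.

```bash

python3 -m handwheel '[[[0,0,0,-0.01,0,0,0.08],[0,0,0,-0.02,0,0,0.08],[0,0,0,0,0,-0.035,0.04],[0,0,0,0,0,-0.035,0.0],[0,0,0,0.025,0.033,0,0],[0,0,0,0.025,0.033,0,0],[0,0,0,0.0245,0.034,0,0],[0,0,0,0,0,0,0],[0,0,0,0,0,0.035,0],[0,0,0,0,0,0.035,0],[0,0,0,0,0,0,0],[0,0,0,0,0,0,0]]]'
python3 -m handwheel '[[[0,0,0,0,-0.008,0,0],[0,0,0,0,-0.008,0,0],[0,0,0,0,-0.008,0,0],[0,0,0,0,-0.008,0,0],[0,0,0,0,-0.008,0,0],[0,0,0,0,-0.008,0,0],[0,0,0,0,0,0,0],[0,0,0,0,0,0,0]]]'|egrep 'tcp|wrist'
python3 - <<'E'
from h import *
s=r.sense();print(fence(s["tcp_pos"]))
E
```

```text
time_s: 45.15
tcp_pos: [0.6507, -0.1523, 0.0111]
ee_rot: [[0.996, -0.085, 0.0], [-0.085, -0.996, -0.001], [0.0, 0.001, -1.0]]
wrist_force: [1.3, 0.4, 0.5]
gripper_width: 0.092
gripper_force: 0.0
tcp_pos: [0.6542, -0.1039, 0.0103]
wrist_force: [0.3, 0.7, 0.5]
[-0.03110319 -0.1683907 ]
```

```bash

python3 -m handwheel '[[[0,0,0,0,-0.006,0,0],[0,0,0,0,-0.006,0,0],[0,0,0,0,0,0,0]]]'|egrep 'tcp|wrist'
for i in 1;do
python3 -m handwheel '[[[0,0,0,0,-0.003,0,0],[0,0,0,0,-0.003,0,0],[0,0,0,0,0,0,0]]]'|egrep 'tcp|wrist'
python3 -m handwheel '[[[0,0,0,0,-0.003,0,0],[0,0,0,0,0,0,0]]]'|egrep 'tcp|wrist'
python3 -m handwheel '[[[0,0,0,0,-0.002,0,0],[0,0,0,0,0,0,0]]]'|egrep 'tcp|wrist'
done
python3 - <<'E'
from h import *
s=r.sense();print(fence(s["tcp_pos"]),s["gripper_width"])
E
```

```text
tcp_pos: [0.6555, -0.0919, 0.0105]
wrist_force: [0.0, -0.4, 0.5]
tcp_pos: [0.6561, -0.0864, 0.0109]
wrist_force: [-0.1, -0.7, 0.1]
tcp_pos: [0.6565, -0.0835, 0.011]
wrist_force: [0.6, 0.4, 0.7]
tcp_pos: [0.6566, -0.0817, 0.011]
wrist_force: [0.7, -0.6, 0.1]
[-0.03068599 -0.14609217] 0.006317031745988635
```

```bash

python3 -m handwheel '[[[0,0,0,0,-0.002,0,0],[0,0,0,0,0,0,0]]]'|egrep 'tcp|wrist'
python3 -m handwheel '[[[0,0,0,0,-0.002,0,0],[0,0,0,0,0,0,0]]]'|egrep 'tcp|wrist'
python3 - <<'E'
from h import *
im=cams.capture("scene");cv2.imwrite("pics/s6.png",cv2.resize(im[170:330,220:420,::-1],None,fx=3,fy=3,interpolation=2))
E
```

```text
tcp_pos: [0.6567, -0.0797, 0.011]
wrist_force: [0.4, -0.8, -0.1]
tcp_pos: [0.6569, -0.0777, 0.011]
wrist_force: [-0.6, -1.5, 0.6]
```

View pics/s6.png

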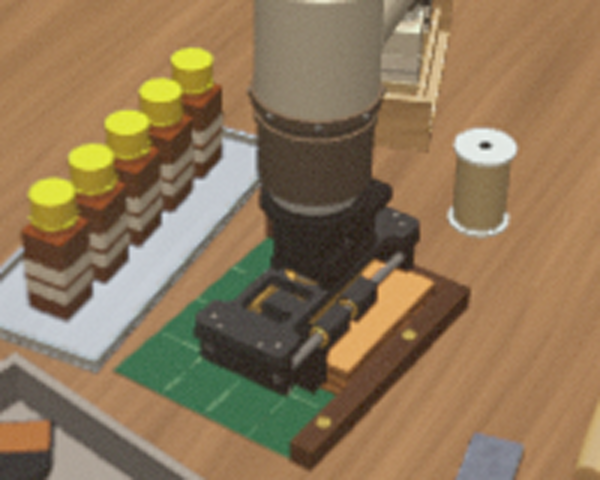

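The block has been pushed along the +x batten and its +y end is nearly at the +y batten. Continue in small steps.

```bash

for i in 1;do
python3 -m handwheel '[[[0,0,0,0,-0.002,0,0],[0,0,0,0,0,0,0]]]'|egrep 'tcp|wrist'
python3 -m handwheel '[[[0,0,0,0,-0.001,0,0],[0,0,0,0,0,0,0]]]'|egrep 'tcp|wrist'
python3 -m handwheel '[[[0,0,0,0,-0.001,0,0],[0,0,0,0,0,0,0]]]'|egrep 'tcp|wrist'
done
```

```text
tcp_pos: [0.6565, -0.0767, 0.011]
wrist_force: [-0.0, -4.2, 1.0]
tcp_pos: [0.6563, -0.0766, 0.011]
wrist_force: [-1.3, -6.7, 0.6]
tcp_pos: [0.656, -0.0764, 0.011]
wrist_force: [-1.4, -9.6, 2.3]
```

```bash

python3 -m handwheel '[[[0,0,0,0,0.006,0,0],[0,0,0,0,0.01,0,0],[0,0,0,0,0,-0.035,0],[0,0,0,0,0,-0.035,0.0],[0,0,0,-0.03,-0.031,0,0.04],[0,0,0,-0.03,-0.031,0,0.08],[0,0,0,-0.025,-0.030,0,0.08],[0,0,0,0,0,0,0.08],[0,0,0,0,0,0,0.08],[0,0,0,0,0,0.035,0.08],[0,0,0,0,0,0.035,0.08],[0,0,0,0,0,0,0.08]]]'
python3 -m handwheel '[[[0,0,0,0.008,0,0,0.08],[0,0,0,0.008,0,0,0.08],[0,0,0,0.008,0,0,0.08],[0,0,0,0.008,0,0,0.08],[0,0,0,0,0,0,0.08],[0,0,0,0,0,0,0.08]]]'|egrep 'tcp|wrist'
python3 - <<'E'
from h import *
s=r.sense();print(fence(s["tcp_pos"]))
E
```

```text
time_s: 49.2
tcp_pos: [0.5761, 0.0076, 0.0064]
ee_rot: [[0.996, -0.089, -0.01], [-0.089, -0.996, -0.002], [-0.009, 0.003, -1.0]]
wrist_force: [-0.8, -0.2, -0.5]
gripper_width: 0.649
gripper_force: 0.0
tcp_pos: [0.6111, 0.0064, 0.0111]
wrist_force: [-0.1, 0.0, -0.4]
[-0.0837022  -0.06229987]
```

```bash

for i in 1;do
python3 -m handwheel '[[[0,0,0,0.003,0,0,0.08],[0,0,0,0.002,0,0,0.08],[0,0,0,0,0,0,0.08]]]'|egrep 'tcp|wrist'
python3 -m handwheel '[[[0,0,0,0.002,0,0,0.08],[0,0,0,0,0,0,0.08]]]'|egrep 'tcp|wrist'
python3 -m handwheel '[[[0,0,0,0.002,0,0,0.08],[0,0,0,0,0,0,0.08]]]'|egrep 'tcp|wrist'
done
python3 - <<'E'
from h import *
s=r.sense();print(fence(s["tcp_pos"]))
E
```

```text
tcp_pos: [0.616, 0.006, 0.0109]
wrist_force: [-0.6, 0.7, -0.2]
tcp_pos: [0.6168, 0.0056, 0.0107]
wrist_force: [-4.2, -0.3, 2.9]
tcp_pos: [0.6184, 0.0054, 0.0106]
wrist_force: [-6.1, 0.6, 3.0]
[-0.07639966 -0.062636  ]
```

```bash

python3 -m handwheel '[[[0,0,0,0.002,0,0,0.08],[0,0,0,0,0,0,0.08],[0,0,0,0,0,0,0.08]]]'|egrep 'tcp|wrist'
python3 -m handwheel '[[[0,0,0,-0.008,0,0,0.08],[0,0,0,-0.02,0,0,0.08],[0,0,0,0,0,-0.03,0.08],[0,0,0,0,0,-0.04,0.08],[0,0,0,0,0,-0.045,0.08],[0,0,0,0,0,-0.045,0.08],[0,0,0,0,0,-0.04,0.08],[0,0,0,-0.04,0.025,0,0.08],[0,0,0,-0.04,0.025,0,0.08],[0,0,0,-0.04,0.025,0,0.08],[0,0,0,-0.04,0.025,0,0.08],[0,0,0,0,0,0,0.08]]]'
python3 - <<'E'
from h import *
im=cams.capture("top");H=hsv(im)
a=cv2.resize(im[185:285,285:400,::-1],None,fx=4,fy=4,interpolation=2);cv2.imwrite("pics/t7.png",a)
m=cv2.morphologyEx(((H[...,0]>10)&(H[...,0]<25)&(H[...,1]>90)&(H[...,2]>150)).astype(np.uint8),cv2.MORPH_OPEN,np.ones((3,3)))
for cn in cv2.findContours(m,0,2)[0]:
    q=cv2.minAreaRect(cn)
    if cv2.contourArea(cn)>800: print(q,fence(onz("top",cv2.boxPoints(q),.03)).round(4).tolist())
E
```

```text
tcp_pos: [0.6185, 0.0054, 0.0104]
wrist_force: [-8.7, 1.6, 6.2]
time_s: 52.0
tcp_pos: [0.4218, -0.0794, 0.2111]
ee_rot: [[0.996, -0.089, 0.001], [-0.089, -0.996, 0.001], [0.001, -0.001, -1.0]]
wrist_force: [0.3, -0.6, 0.7]
gripper_width: 0.922
gripper_force: 0.0
((607.9404296875, 290.6599426269531), (106.54110717773438, 45.53282165527344), 80.0594253540039) [[-0.0354, -0.63], [-0.0045, -0.737], [-0.2402, -0.7713], [-0.2671, -0.6689]]
((330.7621765136719, 214.64022827148438), (56.43051528930664, 26.945295333862305), 6.340191841125488) [[-0.0659, -0.0016], [-0.0017, -0.0006], [-0.0022, -0.1303], [-0.0662, -0.1294]]
```

View pics/t7.png

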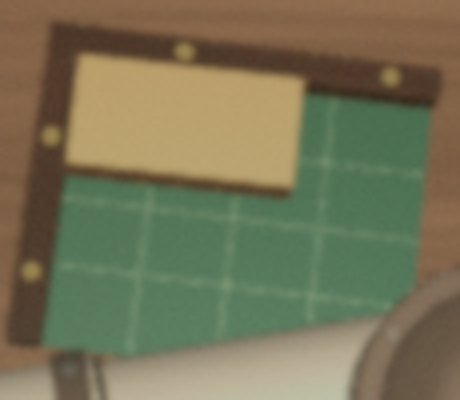

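The block sits flush on both battens, square to within a degree. One final look over everything before handing in.

```bash
python3 - <<'E'
from h import *
im=cams.capture("scene");cv2.imwrite("pics/s8.png",cv2.resize(im[130:330,200:400,::-1],None,fx=3,fy=3,interpolation=2))
E
```

```text
(no output)
```

View pics/s8.png

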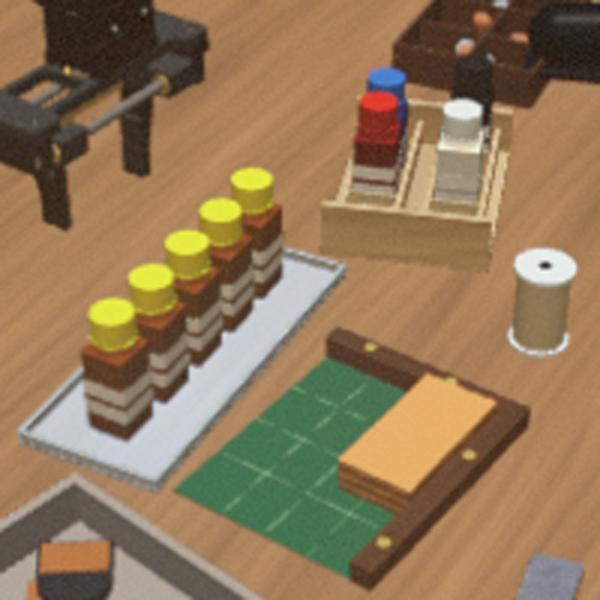

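All five brown bottles stand in the tray, the block is in the corner, and the rack and spool are intact.

```bash
python3 -c "
from station import r
print(r.finish_job())"
```

```text
the job is handed in; nothing more can be done
None
```

I handed the job in at about 52 s of the 210 s. All five brown bottles (four from the rack, one from the bin) stand upright in the tray, the heel block is flush in the fence corner, and the last picture showed the other bottles and the spool undisturbed; the hand-in returned no verdict.

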